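# Lock the shaker's vial tray with its pin and hairpin clip

## Robot

A 7-joint arm with a two-finger parallel gripper is mounted at the origin on a cart in front of the work surface, level with it; the furniture and walls round the work are solid. World frame = base frame: x ahead of the robot, y to its left, z up, the work surface at z = 0. Lengths are in mm, angles in rad, forces in N, time in s.
With the tool pointing down it reaches from about 400 to 875 mm from the base axis. Payload 4.4 kg.
Tool frame: the origin (TCP) lies midway between the tips of the shut fingers; the grasp point (between the pads) lies 19 mm behind it (ctrl.pinch_z is the distance from the TCP to the grasp point, in mm); z points along the fingers, y is the line along which they close (so a half turn about z gives the same grasp; the last joint's range is limited). The gripper opens to 85 mm and grips with 20 to 120 N. Pads are 22 mm wide; open, the fingers measure 114 mm over their backs; the gripper's body (76 mm by 85 mm) begins 54 mm behind the grasp point. The pads swing forward as they close: fully open they stand 13 mm farther back than shut.
Start: joints at [-1.414, 0.628, 0.038, 1.517, -0.027, 0.996, -0.02], TCP at [143.599, 633.954, 231.313] pointing down, gripper open.
Joint ranges: [-3.06, 3.06], [-0.37, 2.12], [-1.25, 1.32], [0.18, 2.47], [-1.1, 4.24], [0.23, 1.98], [-2.94, 2.94]. Speed limits (rad/s): [2.57, 2.57, 3.14, 3.14, 3.14, 3.14, 3.14].

## Interface

Orientations are given as [roll, pitch, yaw] about the fixed x, y, z axes, in that order (R = Rz(yaw) Ry(pitch) Rx(roll)).
In Python, from cell import read_state, cams, order, ctrl gives the robot as it stands.
- The arm moves only by the tool move_arm, never from a script. Its argument "targets" is text: rows parted by semicolons, each of 7 numbers parted by spaces: the gripper's target within -1 to 1 (fully open at 1, half-way at 0, shut at -1), then the shift along the tool's x, y, z in cm, then the turn, a rotation vector about the tool's x, y, z in degrees. A call has 1 to 5 rows; each row shifts and turns the commanded pose from where the row before left it, along the tool's axes as they then stand; what a row does not reach is not made up. A row lasts 1/12 s, in which the tool goes at most 41.7 mm and 7.16 degrees, less where a joint would pass 70% of its speed; a pose out of reach is approached as far as the arm can. A call with a gripper value outside its range is refused whole. The fingers move at their own pace and stop on an object; the grip force is fixed at half the most. Time passes only in rows, so rows that do not move let the fingers close. It gives the time, the measured TCP pose, the force, the opening and the grip force at its end, in the units of the state.
- read_state(): the state, without advancing time (a new reading comes with each control period).
- cams.get_image(name): name is "scene" or "top" or "wrist"; returns a dict with "color" (480x640x3 uint8, red, green, blue), "fovy" (degrees; the focal length in pixels is half the picture's height over the tangent of half this angle, whatever the lens; pixels are square), "cx", "cy" (the principal point, pixels), "rvec" (rotation vector, rad) and "tvec" (3), from world to camera coordinates, as OpenCV has them. Camera axes: x right, y down, z forward; pixel columns grow to the right and rows downward; lengths in mm; the calibration is good to about 2 mm. A picture is of the moment at which its call begins. There is no depth.
- order.finish_job(): hands the job in; it is judged then, once.
The state is a dict: "clock": time; "qpos": joint angles; "qd": joint speeds; "tau": joint torques, N m; "eef_pos": TCP position; "tool_rot": TCP orientation; "force": force on the tool from outside, world axes, zero at the start; "torque": the same for the moment, N m; "width": finger opening in mm; "gripper_force": force on a finger pad.
Only numpy, scipy, OpenCV 4.12 (cv2) and the standard library are available. Lean on these libraries where they do the work, as an engineer would, in place of code of your own. Each camera call takes 0.05 s, during which the arm holds its last target. There are 200 camera calls.

## Task

Lock the vial tray of the small shaker: push its locking pin fully home by the head, then take the red-tabbed hairpin spring clip from its black parking block and press it from above over the pin, on the yellow band, until both legs snap past the shank and the clip sits fully on it. The carriage is sprung and gives way under the push, so keep pushing until you feel the snap, but never load pin or clip with more than 30 N, and leave the bottles and the beaker where they stand.

Things in the scene. Friction and masses are not known exactly. Their poses are not given: they have to be found in the camera images.
- lock_pin (a joint): travel of the steel locking pin (m): 0 = drawn back, 0.035 = fully home against its firm stop, where the force rises fast: go slowly; starts at 0 to 0.010; slides with about 2.5 N of friction
- pin_head (a point): centre of the outer end face of the pin's dark steel head (disc 28 mm in diameter, 10 mm thick), 95 mm above the bench. Own y axis = pin axis, level, pointing the way the pin is pushed home (+0.035 m of joint travel along +y); z up. On the outer side of the head the space is free above the 12 mm base plate
- pin_band (a point): point on the pin's axis at the middle of the 16 mm wide yellow band, where the clip belongs; axes as pin_head, 75 mm from it along +y; moves with the pin. Steel shank 14 mm in diameter, 95 mm above the bench, ending 22 mm past this point. With the pin home, the blue clevis cheek (top 14 mm above the pin axis) ends 22 mm before this point; round the band all is free, with 55 mm free below the axis
- clip_grip (a point): grasp centre of the clip's red tab (24 mm along x, 12 mm along y, 47 mm high; this point 32 mm above its lower edge). Clip axes: x across the two legs, y = the way the pin passes through (align with the pin's y, either way round), z up, legs down. About 50 g; stands upright and loose in the block's slot, this point 82 mm above the bench; lift it straight up 45 mm to clear
- clip_seat (a point): point between the legs where the pin's axis lies once the clip is fully on, 46 mm straight below clip_grip. 6 mm wire legs, sprung together: 8 mm inside gap at the pinched bulges 8 mm below this point; the crown's underside is 9 mm above it. Pushing it over the 14 mm pin takes about 7 to 13 N until the bulges snap past; then the legs grip the pin
- holder: black plastic parking block of the clip, fixed, base 90 x 60 mm, 34 mm high, origin at the centre of its underside, slot along x
- pe_bottle: bystander: white 100 ml plastic bottle with cap, 47 mm in diameter, 98 mm high, origin at the centre of its underside
- amber_bottle: bystander: small amber bottle, 34 mm in diameter, 59 mm high, origin at the centre of its underside
- white_beaker: bystander: white plastic beaker, 76 mm in diameter, 92 mm high, origin at the centre of its underside
- shaker: fixed shaker: grey base plate 130 x 130 x 12 mm, origin on its underside below the clevis, x to its rear. A sprung carriage bears clevis, pin and vial tray and sinks straight down under load: 1 to 4 N start it, then about 0.55 N/mm, solid stop after 22 mm; it rises again when let go. Behind the pin (30 to 55 mm to +x) two vials stand up to 164 mm above the bench
- clip_tips (a point): midway between the flared leg tips at the clip's lower end, 28 mm below clip_seat and 74 mm below clip_grip; inside gap there 28 mm

How it is judged:
By the outcome, as a careful person would: the job done as asked, in the order asked, and still so for the second after the job is handed in, with the robot touching nothing.
It also fails if it takes over 72 s, if anything falls off the work surface, if the arm or the gripper's body presses on something with over 40 N, if the wrist force passes 120 N, or if a joint passes its speed limit or range.

## Working session

There is one attempt and no reset: what is moved stays moved. The work goes in short steps, Python scripts to look and compute and a tool call to move; the robot and the scene stay as the last step left them, time stands still between calls to the robot, and variables do not carry over. Pictures are saved under pics/ and viewed, at most 10 in all, crops included, and the job is handed in when it is done.

Besides the shell and the picture viewer there is one more tool, called after "Emit:" by a JSON object that holds its "method" and its "body". move_arm: Moves the arm, as the interface text tells. Its arguments: {"type":"object","properties":{"targets":{"type":"string"}},"required":["targets"]}

```bash
ls; mkdir -p pics; python3 - <<'E'
from cell import read_state, cams
import cv2
print(read_state())
for n in("scene","top"):
    d=cams.get_image(n); cv2.imwrite(f"pics/{n}0.png",d["color"][:,:,::-1])
    print(n,d["fovy"],d["cx"],d["cy"],d["rvec"],d["tvec"])
E
```

```text
pics
{'clock': 0.0, 'qpos': array([-1.41376768,  0.62932133,  0.03846035,  1.51837745, -0.02705864,
        0.99628869, -0.01995994]), 'qd': array([-0.00106724,  0.00088337,  0.000321  , -0.00068221,  0.0011613 ,
        0.00082205,  0.00256877]), 'tau': array([-2.96755388e-04, -5.63390493e+01,  1.22615643e+00, -1.93449658e+01,
        1.09467900e-02,  1.05767316e-02, -2.00797672e-05]), 'eef_pos': array([143.47046271, 633.32805245, 230.40245353]), 'tool_rot': array([-3.13971568e+00, -1.47738330e-05,  2.91875704e+00]), 'force': array([-0.00701321, -0.73250253,  0.02398802]), 'torque': array([ 0.01859668, -0.0351269 , -0.00469279]), 'gripper_force': 0.0, 'width': 85.37805139394789}
scene 44.8596061774375 331.1556290197517 238.2753455484506 [ 0.63532783 -2.55665838  1.24355033] [ 478.92478892  233.77915158 1407.64568647]
top 42.44077589210815 326.93232994920044 236.87127552364046 [ 2.16392064 -2.19244609  0.10846373] [   8.30483514  535.04707136 1727.07407173]
```

View pics/scene0.png

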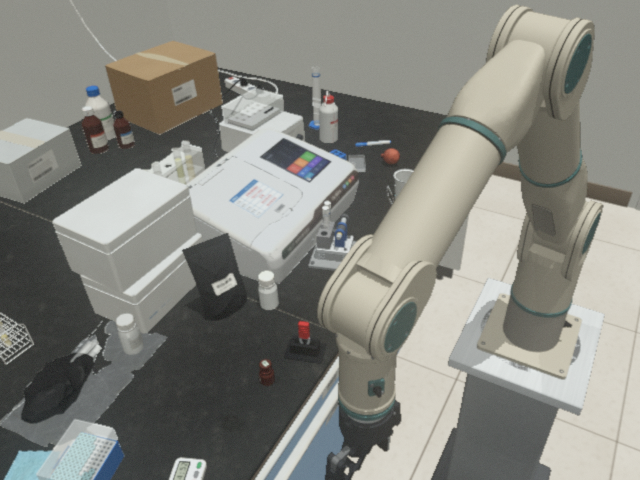

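View pics/top0.png

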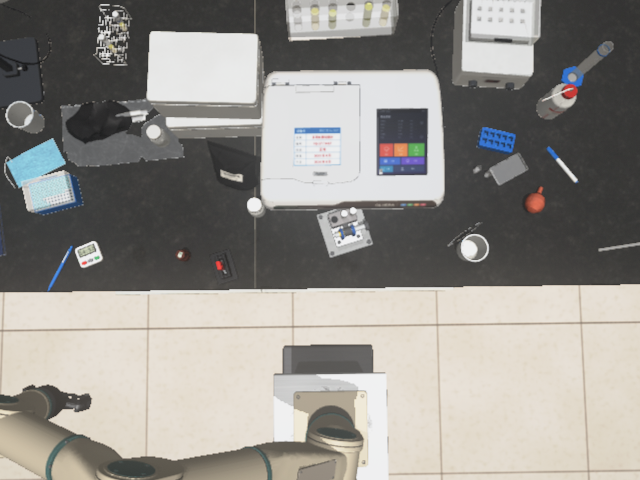

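The scene view shows the clip (red tab, about 304,330) on its block, with the shaker at about (335,240) partly behind the arm. The top view shows the clip at about (221,265) and the shaker at (345,232), with the pin roughly along the image row. I'll enlarge both.

```bash
cat > h.py <<'E'
import numpy as np, cv2
from cell import read_state, cams, ctrl
from scipy.spatial.transform import Rotation as Ro
class Cam:
    def __init__(s,n):
        d=cams.get_image(n); s.img=d["color"]; s.R=cv2.Rodrigues(np.array(d["rvec"],float))[0]; s.t=np.array(d["tvec"],float).ravel()
        f=s.img.shape[0]/2/np.tan(np.radians(d["fovy"])/2); s.K=np.array([[f,0,d["cx"]],[0,f,d["cy"]],[0,0,1]])
        s.C=-s.R.T@s.t
    def ray(s,u,v):
        r=s.R.T@np.linalg.solve(s.K,[u,v,1.]); return r/np.linalg.norm(r)
    def plane(s,u,v,z):
        r=s.ray(u,v); return s.C+r*(z-s.C[2])/r[2]
    def proj(s,p):
        q=s.K@(s.R@np.array(p,float)+s.t); return q[:2]/q[2]
    def crop(s,x0,y0,w,h,k): return cv2.resize(s.img[y0:y0+h,x0:x0+w,::-1],None,fx=k,fy=k,interpolation=cv2.INTER_CUBIC)
def tri(c1,p1,c2,p2):
    A=[];b=[]
    for c,p in((c1,p1),(c2,p2)):
        r=c.ray(*p);M=np.eye(3)-np.outer(r,r);A.append(M);b.append(M@c.C)
    return np.linalg.lstsq(np.vstack(A),np.hstack(b),rcond=None)[0]
E
python3 - <<'E'
from h import *
t=Cam("top");s=Cam("scene")
a=t.crop(310,200,70,60,5.7);b=t.crop(200,240,50,50,6);c=s.crop(300,190,65,85,5);d=s.crop(270,310,70,60,5)
W=np.zeros((600,800,3),np.uint8)
a=t.crop(310,200,70,60,5);b=t.crop(196,240,60,50,5);c=s.crop(300,195,70,60,5)
d=s.crop(270,315,60,50,5)
W[:300,:350]=a;W[300:550,:300]=b;W[:300,400:750]=c;W[300:550,400:700]=d
cv2.imwrite("pics/m.png",W)
print(t.plane(345,232,95),t.plane(221,265,80))
E
```

```text
[541.32281972 -47.45588106  95.        ] [456.62803624 291.85931416  80.        ]
```

View pics/m.png

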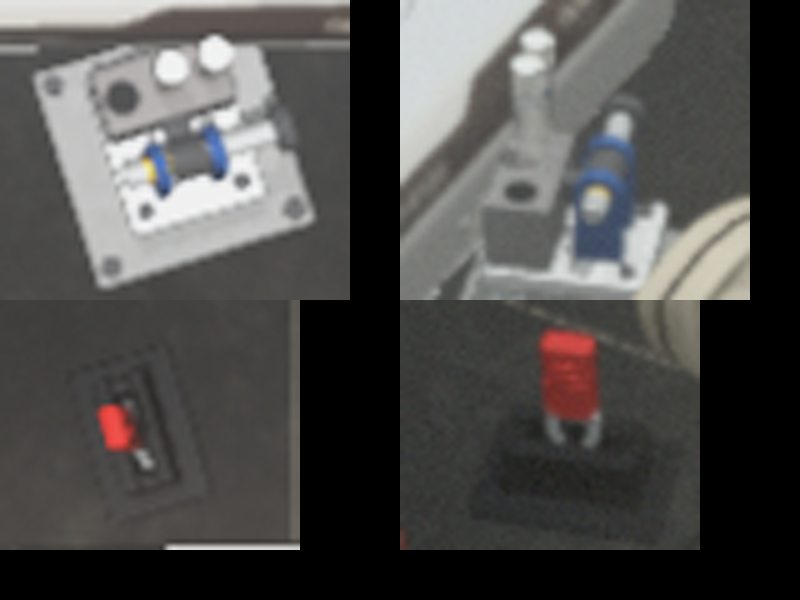

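The crops show, in the top view, the pin head outer face at about (367,226), the free end at about (334,235) and the yellow band near (340,234). The pin is pushed image-left (+y, slightly −x), and the clip tab's top is at about (219,265). Next I compute rough positions.

```bash
cat >> h.py <<'E'
def tool(T=None):
    s=read_state(); return np.array(s["eef_pos"]),Ro.from_euler("xyz",s["tool_rot"])
def delta(P,Rt):
    p,R=tool(); return np.round(R.inv().apply(np.array(P)-p)/10,2), np.round(np.degrees((R.inv()*Rt).as_rotvec()),1)
def down(ang): # tool y at heading ang(deg), z down
    a=np.radians(ang); y=np.array([np.cos(a),np.sin(a),0]); z=np.array([0,0,-1.]); return Ro.from_matrix(np.c_[np.cross(y,z),y,z])
E
python3 - <<'E'
from h import *
t=Cam("top");s=Cam("scene")
f=lambda x,y,x0,y0:(x0+x/5-.4,y0+y/5-.4)
for n,a,b in(("head",(287,127),None),("end",(122,175),(597,208)),("band",(151,168),None)):
    p=f(*a,310,200); print(n,p,t.plane(*p,95), tri(t,p,s,(300+b[0]/5-.4,195+b[1]/5-.4)) if b else "")
def red(c,x0,y0,w,h):
    hsv=cv2.cvtColor(c.img,cv2.COLOR_RGB2HSV); m=(((hsv[...,0]<8)|(hsv[...,0]>172))&(hsv[...,1]>150)&(hsv[...,2]>90)).astype(np.uint8)
    k=np.zeros_like(m);k[y0:y0+h,x0:x0+w]=m[y0:y0+h,x0:x0+w]
    M=cv2.moments(k,True);return (M["m10"]/M["m00"],M["m01"]/M["m00"]),k.sum(),cv2.boundingRect(k)
rt=red(t,200,250,45,35);rs=red(s,290,315,30,45);print(rt,rs,tri(t,rt[0],s,rs[0]))
P=[t.plane(196+x/5-.4,240+y/5-.4,0) for x,y in((70,375-300),(168,345-300),(210,488-300),(115,520-300))]
print(np.round(P,1),np.mean(P,0))
w=Cam("wrist");p,R=tool();print("wristcam in tool",R.inv().apply(w.C-p),R.inv().apply(w.R[2]))
print(delta([540,60,300],down(107)))
E
```

```text
head (367.0, 225.0) [ 559.73071209 -107.73278492   95.        ] 
end (334.0, 234.6) [534.5958057  -17.41187784  95.        ] [425.56958805 -42.41839986 149.79012242]
band (339.8, 233.2) [538.22143913 -33.25060818  95.        ] 
((218.65217391304347, 265.0217391304348), np.uint64(46), (216, 261, 7, 9)) ((303.44666666666666, 329.14), np.uint64(150), (298, 322, 11, 16)) [455.58267161 298.08636038  77.39027328]
[[490.7 337.6   0. ]
 [507.2 281.6   0. ]
 [425.1 257.5   0. ]
 [407.6 311.6   0. ]] [457.62804973 297.0761444    0.        ]
wristcam in tool [  71.85806481    0.99967158 -142.86695615] [-2.80825490e-01  1.68862437e-04  9.59758832e-01]
(array([-51.35, -47.21,  -6.87]), array([ -0. ,  -0. , -29.8]))
```

Emit:
{"method": "move_arm", "body": {"targets": "1 0 0 -1 0 0 -6; 1 0 0 -1 0 0 -6; 1 0 0 -1 0 0 -6; 1 0 0 -1 0 0 -6; 1 0 0 0 0 0 -5"}}

```text
clock: 0.77
eef_pos: [143.9, 635.1, 273.6]
tool_rot: [3.138, 0.002, -2.853]
force: [0.2, 0.9, 0.4]
width: 85.5
gripper_force: 0.0
```

```bash
python3 - <<'E'
from h import *
print(delta([540,-55,265],down(106)),delta([440,298,250],down(106)))
E
```

```text
(array([-18.36, -77.43,   0.62]), array([0.2, 0.1, 0.5])) (array([-18.8 , -40.75,   2.25]), array([0.2, 0.1, 0.5]))
```

Emit:
{"method": "move_arm", "body": {"targets": "1 -1.7 -3.7 0 0 0 0; 1 -1.7 -3.7 0 0 0 0; 1 -1.7 -3.7 0 0 0 0; 1 -1.7 -3.7 0 0 0 0; 1 -1.7 -3.7 0 0 0 0"}}

```text
clock: 1.18
eef_pos: [278.0, 478.5, 271.4]
tool_rot: [3.141, 0.0, -2.858]
force: [0.6, 0.3, -0.6]
width: 85.5
gripper_force: 0.0
```

Emit:
{"method": "move_arm", "body": {"targets": "1 -1.7 -3.7 0 0 0 0; 1 -1.7 -3.7 0 0 0 0; 1 -1.7 -3.7 0 0 0 0; 1 -1.7 -3.7 0 0 0 0; 1 -1.7 -3.7 0 0 0 0"}}

```text
clock: 1.6
eef_pos: [411.3, 324.5, 271.6]
tool_rot: [3.141, 0.001, -2.858]
force: [1.1, -0.3, -0.8]
width: 85.6
gripper_force: 0.0
```

Emit:
{"method": "move_arm", "body": {"targets": "1 -1.8 -3.7 1 0 0 0; 1 0 0 1 0 0 0; 1 0 0 0 0 0 0"}}

```text
clock: 1.85
eef_pos: [438.5, 292.7, 249.9]
tool_rot: [-3.14, -0.002, -2.865]
force: [-1.3, -0.0, -0.1]
width: 85.4
gripper_force: 0.0
```

```bash
python3 - <<'E'
from h import *
w=Cam("wrist"); cv2.imwrite("pics/w1.png",w.img[:,:,::-1]); print(w.proj([456,298,82]),tool()[0])
print(delta([540,-55,265],down(106)))
E
```

```text
[317.26773399 236.75491681] [437.31852447 295.12538483 250.69491436]
(array([ -0.16, -36.49,  -1.41]), array([-0. , -0.1,  0.1]))
```

View pics/w1.png

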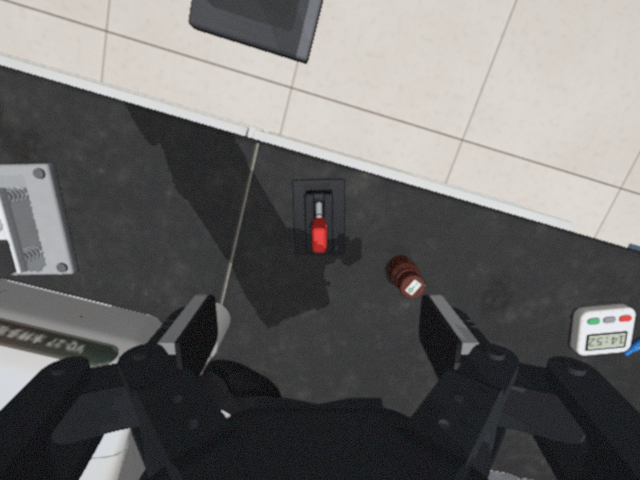

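The wrist view shows the clip at about (319,235), its slot vertical in the picture, so it is aligned with the tool to within about 1°. The amber bottle stands clear at (405,278). Next is the pin.

Emit:
{"method": "move_arm", "body": {"targets": "1 0 -4 -0.2 0 0 0; 1 0 -4 -0.2 0 0 0; 1 0 -4 -0.2 0 0 0; 1 0 -4 -0.2 0 0 0; 1 0 -4 -0.2 0 0 0"}}

```text
clock: 2.32
eef_pos: [493.3, 104.8, 262.3]
tool_rot: [3.141, 0.001, -2.854]
force: [0.5, -0.4, -0.6]
width: 85.2
gripper_force: 0.0
```

Emit:
{"method": "move_arm", "body": {"targets": "-1 0 -4 -0.2 0 0 0; -1 0 -4 -0.2 0 0 0; -1 0 -4 0 0 0 0; -1 0 -4 0 0 0 0; -1 0 -1 0 0 0 0"}}

```text
clock: 2.73
eef_pos: [542.5, -65.1, 266.2]
tool_rot: [-3.137, 0.001, -2.864]
force: [-0.2, -0.5, 0.4]
width: 25.7
gripper_force: 0.0
```

Emit:
{"method": "move_arm", "body": {"targets": "-1 0 0 0 0 0 0;-1 0 0 0 0 0 0"}}

```text
clock: 2.9
eef_pos: [541.0, -57.3, 265.7]
tool_rot: [3.14, 0.0, -2.857]
force: [-0.3, 0.4, 0.0]
width: 0.8
gripper_force: 0.0
```

```bash
python3 - <<'E'
from h import *
w=Cam("wrist"); print(w.proj([559.7,-107.7,95]),w.proj([534.6,-17.4,95]),tool()[0])
np.save("w2.npy",w.img)
cv2.imwrite("pics/w2.png",w.crop(200,110,260,200,3))
E
```

```text
[259.22898311 220.64042343] [358.94340277 221.85224708] [540.84005971 -56.21902754 265.61939082]
```

View pics/w2.png

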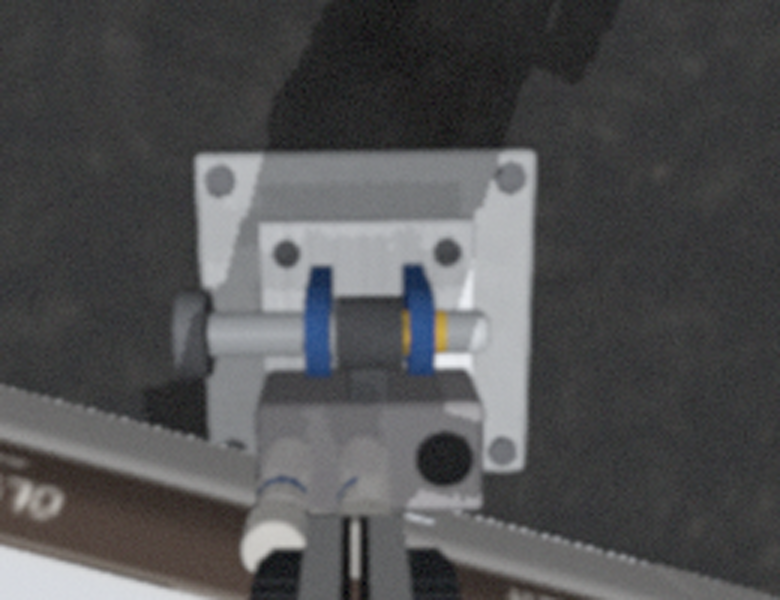

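The wrist view shows the pin level in the crop along y≈332 (full row ≈220.5), with the head face at crop x≈175 and the free end at x≈490.

```bash
python3 - <<'E'
from h import *
w=Cam("wrist")
for n,x,y,z in(("headmid",190,333,95),("headface",174,333,100),("A",230,332,95),("B",465,331,95),("end",489,331,95)):
    p=w.plane(200+x/3-.33,110+y/3-.33,z); print(n,p.round(1))
A=w.plane(200+230/3-.33,110+332/3-.33,95);B=w.plane(200+465/3-.33,110+331/3-.33,95)
d=B-A; print("ang",np.degrees(np.arctan2(d[1],d[0])))
p,R=tool(); print(np.degrees(np.arctan2(*R.as_matrix()[[1,0],1])))
E
```

```text
headmid [ 558.6 -103.1   95. ]
headface [ 558.6 -107.4  100. ]
A [554.8 -91.2  95. ]
B [533.7 -20.7  95. ]
end [531.6 -13.5  95. ]
ang 106.60831146913789
106.46718264089239
```

```bash
python3 - <<'E'
from h import *
t=Cam("top");s=Cam("scene")
print("front-left top",tri(t,(265,205),s,(272,258)))
for z in(0,60,120,170): print(z,t.plane(370,207,z).round(),t.plane(440,207,z).round())
m=np.zeros((600,800,3),np.uint8)
m[:600,:400]=cv2.resize(s.crop(240,150,120,180,1),(400,600),interpolation=3)
m[:400,400:]=cv2.resize(t.crop(300,170,160,160,1),(400,400),interpolation=3)
cv2.imwrite("pics/s3.png",m)
E
```

```text
front-left top [615.49667944 167.89686455 130.61747259]
0 [ 622. -124.    0.] [ 620. -327.    0.]
60 [ 614. -120.   60.] [ 612. -315.   60.]
120 [ 606. -115.  120.] [ 603. -304.  120.]
170 [ 599. -111.  170.] [ 596. -294.  170.]
```

View pics/s3.png

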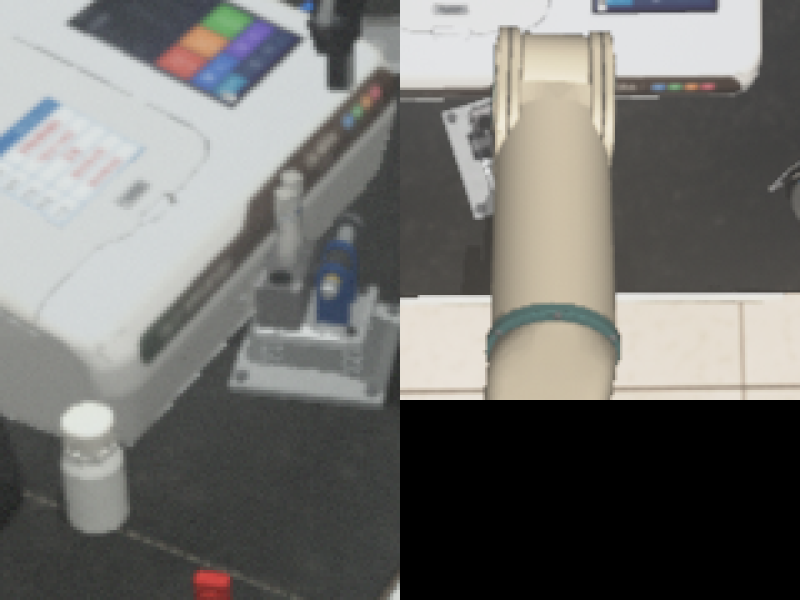

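The machine front sits at x≈612, z≈130, so I'll lean the tool toward the robot about the pin axis and push with the side of the shut fingers.

Emit:
{"method": "move_arm", "body": {"targets": "-1 0 -2 0 0 -7 0; -1 0 -2 0 0 -7 0; -1 0 -2 0 0 -7 0; -1 0 -2 0 0 -7 0; -1 0 -2 0 0 -7 0"}}

```text
clock: 3.52
eef_pos: [565.7, -137.0, 263.8]
tool_rot: [3.132, 0.526, -2.854]
force: [0.4, 0.8, -1.0]
width: -0.1
gripper_force: 0.0
```

Emit:
{"method": "move_arm", "body": {"targets": "-1 0 0 0 0 0 0; -1 0 0 0 0 0 0"}}

```text
clock: 3.68
eef_pos: [565.2, -138.6, 262.7]
tool_rot: [3.127, 0.521, -2.862]
force: [-0.5, 0.6, 0.8]
width: -0.3
gripper_force: 0.0
```

```bash
python3 - <<'E'
from h import *
u=np.array([-.284,.959,0]);h=np.array([559.2,-107.5,95])
Rt=down(106.5)*Ro.from_euler("y",-35,degrees=True); z=Rt.as_matrix()[:,2]; print(z, tool()[0], read_state()["qpos"])
print(delta(h-45*u+6*z,Rt))
E
```

```text
[ 0.54995641  0.16290451 -0.81915204] [ 565.15111736 -138.57937126  262.66836924] [ 0.6933468   0.3827926  -0.41362593  2.07691457 -0.50379525  0.32576086
  2.64174203]
(array([ 8.01, -1.57, 15.28]), array([ 0.6, -5.1, -0.4]))
```

```bash
python3 - <<'E'
from h import *
u=np.array([-.284,.959,0]);h=np.array([559.2,-107.5,95])
Rt=down(106.5)*Ro.from_euler("y",-30,degrees=True); z=Rt.as_matrix()[:,2]
print(delta(h-45*u+6*z,Rt))
E
```

```text
(array([ 8.07, -1.57, 15.28]), array([ 0.6, -0.1, -0.4]))
```

Emit:
{"method": "move_arm", "body": {"targets": "-1 1.6 -0.3 3 0 0 0; -1 1.6 -0.3 3 0 0 0; -1 1.6 -0.3 3 0 0 0; -1 1.6 -0.3 3 0 0 0; -1 1.6 -0.3 3 0 0 0"}}

```text
clock: 4.1
eef_pos: [593.7, -158.8, 139.4]
tool_rot: [3.077, 0.457, -2.852]
force: [0.3, -0.2, 0.6]
width: 0.1
gripper_force: 0.0
```

Emit:
{"method": "move_arm", "body": {"targets": "-1 0 0 0 0 0 0; -1 0 0 0 0 0 0; -1 0 0 0 0 0 0"}}

```text
clock: 4.35
eef_pos: [592.1, -159.9, 140.7]
tool_rot: [3.077, 0.459, -2.855]
force: [-0.7, 0.6, 0.2]
width: 0.1
gripper_force: 0.0
```

```bash
python3 - <<'E'
from h import *
u=np.array([-.284,.959,0]);h=np.array([559.2,-107.5,95])
Rt=down(106.5)*Ro.from_euler("y",-30,degrees=True); z=Rt.as_matrix()[:,2]
print(delta(h-14*u+6*z,Rt), read_state()["qpos"],tool()[0],read_state()["force"])
w=Cam("wrist"); s=Cam("scene")
m=np.zeros((480,800,3),np.uint8); m[:,:480]=cv2.resize(w.img[60:480,100:520,::-1],(480,480)); m[:320,480:]=cv2.resize(s.img[170:290,290:410,::-1],(320,320),interpolation=3)
cv2.imwrite("pics/w4.png",m)
E
```

```text
(array([3.49, 4.29, 4.25]), array([ 3.7, -3.7, -0.2])) [ 0.61920643  0.6341788  -0.31158757  2.03034961 -0.7108028   0.23465671
  2.93957363] [ 592.06830747 -159.87726812  140.7352078 ] [-0.73123968  0.57303777  0.23484396]
```

View pics/w4.png

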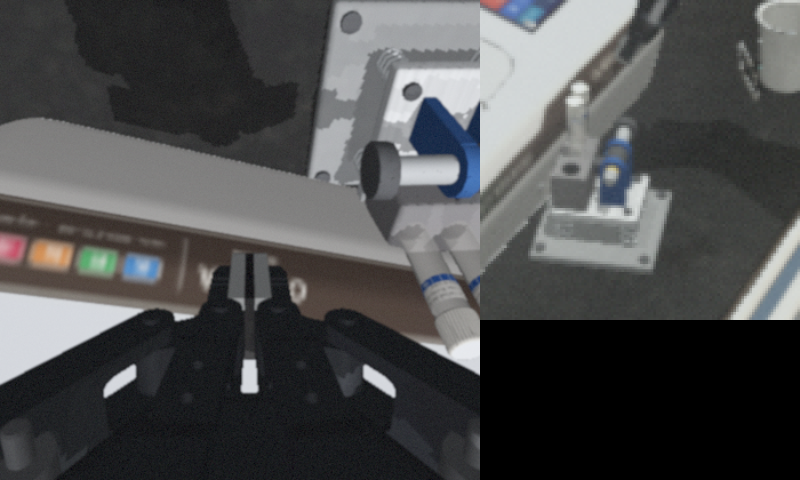

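The picture shows the shut fingers beyond the head, on the machine side at (250,260), with the head at (380,170). Joints 6 and 7 are at their limits, so I'll reduce the lean to about 15°.

Emit:
{"method": "move_arm", "body": {"targets": "-1 0 0 -1 2 6 0; -1 0 0 -1 2 6 0; -1 0 0 0 0 0 0; -1 0 0 0 0 0 0"}}

```text
clock: 4.78
eef_pos: [588.0, -160.3, 149.4]
tool_rot: [3.122, 0.32, -2.844]
force: [-0.6, 0.8, -0.2]
width: 0.3
gripper_force: 0.0
```

```bash
cat > p.py <<'E'
from h import *
u=np.array([-.284,.959,0]);h=np.array([559.2,-107.5,95])
Rt=down(106.5)*Ro.from_euler("y",-16,degrees=True); z=Rt.as_matrix()[:,2]
print(delta(h-40*u+4*z,Rt), read_state()["qpos"].round(2),tool()[0])
E
python3 p.py
```

```text
(array([2.91, 1.79, 5.21]), array([1.3, 2.3, 0.6])) [ 0.32  0.59  0.02  1.96 -0.59  0.4   2.73] [ 588.03207452 -160.32873081  149.36113888]
```

Emit:
{"method": "move_arm", "body": {"targets": "-1 1.0 0.5 1.7 0.6 1.1 0; -1 1.0 0.5 1.7 0.6 1.1 0; -1 0.9 0.5 1.7 0 0 0; -1 0 0 0 0 0 0; -1 0 0 0 0 0 0"}}

```text
clock: 5.2
eef_pos: [567.5, -153.6, 89.7]
tool_rot: [3.137, 0.277, -2.856]
force: [0.5, -0.6, -0.1]
width: -0.3
gripper_force: 0.0
```

```bash
python3 p.py; python3 - <<'E'
from h import *
w=Cam("wrist")
cv2.imwrite("pics/w5.png",cv2.resize(w.img[100:420,160:480,::-1],(600,600),interpolation=3))
E
```

```text
(array([-0.64,  0.66,  0.04]), array([ 0.2, -0.1, -0.1])) [ 0.32  0.67 -0.02  2.03 -0.63  0.25  2.77] [ 567.48276142 -153.64094074   89.74642719]
```

View pics/w5.png

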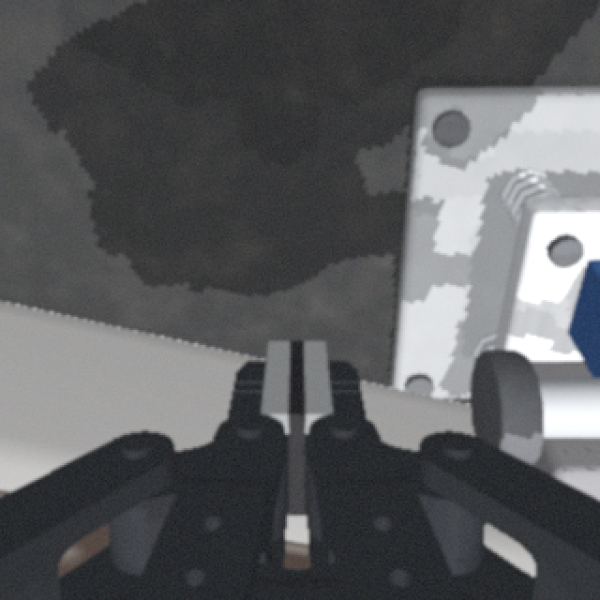

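The fingers hang behind the head at about (295,370), with the head at (510,410) at the same height, so the side of the finger will meet the head.

Emit:
{"method": "move_arm", "body": {"targets": "-1 -0.7 0.6 -0.2 0 5 0; -1 0 1 0 0 0 0; -1 0 0.5 0 0 0 0; -1 0 0 0 0 0 0; -1 0 0 0 0 0 0"}}

```text
clock: 5.67
eef_pos: [568.1, -130.8, 93.5]
tool_rot: [3.138, 0.202, -2.85]
force: [0.1, -0.7, -0.0]
width: -0.1
gripper_force: 0.0
```

```bash
sed -i 's/-16/-11/' p.py; python3 p.py
```

```text
(array([ 0.16, -1.52,  0.2 ]), array([0.2, 0.6, 0.2])) [ 0.14  0.67  0.15  2.   -0.59  0.36  2.66] [ 568.07740646 -130.75027809   93.45646606]
```

Emit:
{"method": "move_arm", "body": {"targets": "-1 0.05 0.5 0.05 0 0 0; -1 0.05 0.4 0.05 0 0 0; -1 0 0.4 0 0 0 0; -1 0 0.4 0 0 0 0; -1 0 0.3 0 0 0 0"}}

```text
clock: 6.08
eef_pos: [561.6, -113.7, 92.0]
tool_rot: [3.14, 0.2, -2.852]
force: [-1.3, -3.0, -0.5]
width: -0.3
gripper_force: 1.4
```

Emit:
{"method": "move_arm", "body": {"targets": "-1 0 0.3 0 0 0 0; -1 0 0.3 0 0 0 0; -1 0 0 0 0 0 0"}}

```text
clock: 6.33
eef_pos: [559.9, -106.4, 92.0]
tool_rot: [3.139, 0.2, -2.851]
force: [-1.2, -2.0, -0.5]
width: 0.1
gripper_force: 0.5
```

```bash
python3 p.py; python3 - <<'E'
from h import *
w=Cam("wrist"); t=Cam("top")
cv2.imwrite("pics/w6.png",cv2.resize(w.img[150:400,220:520,::-1],(720,600),interpolation=3))
E
```

```text
(array([ 0.05, -4.08,  0.07]), array([0.2, 0.5, 0.2])) [ 0.1   0.66  0.14  2.03 -0.61  0.33  2.64] [ 559.8839384  -106.42565712   91.96265961]
```

View pics/w6.png

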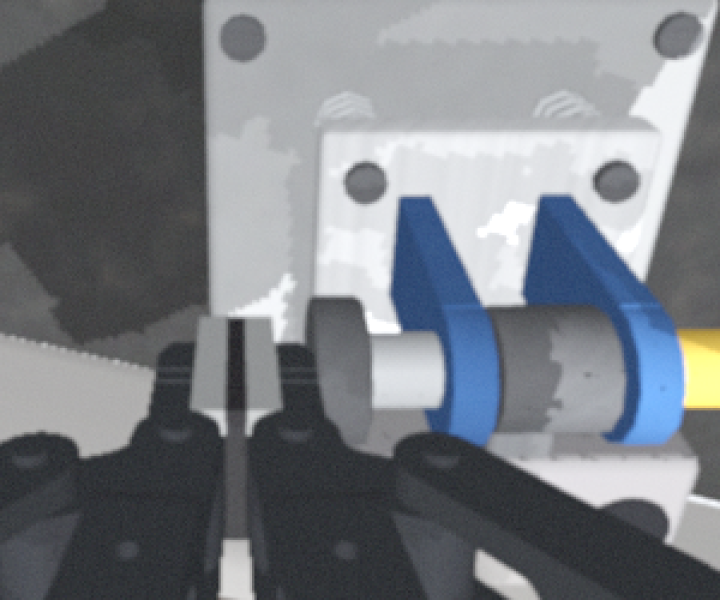

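The finger is pushing the head at about 3 N and the yellow band is emerging at (700,370).

Emit:
{"method": "move_arm", "body": {"targets": "-1 0 0.3 0 0 0 0; -1 0 0.3 0 0 0 0; -1 0 0.2 0 0 0 0; -1 0 0 0 0 0 0"}}

```text
clock: 6.77
eef_pos: [558.4, -98.7, 92.2]
tool_rot: [3.139, 0.201, -2.851]
force: [1.2, -2.5, -0.3]
width: 0.0
gripper_force: 0.7
```

Emit:
{"method": "move_arm", "body": {"targets": "-1 0 0.2 0 0 0 0; -1 0 0.15 0 0 0 0; -1 0 0 0 0 0 0"}}

```text
clock: 7.02
eef_pos: [557.5, -96.1, 92.3]
tool_rot: [3.14, 0.201, -2.851]
force: [1.2, -2.5, -2.2]
width: -0.2
gripper_force: 1.4
```

Emit:
{"method": "move_arm", "body": {"targets": "-1 0 0.15 0 0 0 0; -1 0 0.1 0 0 0 0; -1 0 0 0 0 0 0"}}

```text
clock: 7.27
eef_pos: [557.5, -96.1, 92.4]
tool_rot: [-3.14, 0.202, -2.853]
force: [2.1, -6.4, -2.5]
width: 0.1
gripper_force: 3.4
```

Emit:
{"method": "move_arm", "body": {"targets": "-1 0 0.1 0 0 0 0; -1 0 0.1 0 0 0 0; -1 0 0 0 0 0 0"}}

```text
clock: 7.52
eef_pos: [557.4, -96.0, 92.5]
tool_rot: [-3.137, 0.203, -2.854]
force: [3.6, -9.0, -4.7]
width: 0.3
gripper_force: 4.8
```

Emit:
{"method": "move_arm", "body": {"targets": "-1 0 0.1 0 0 0 0; -1 0 0.1 0 0 0 0; -1 0 0 0 0 0 0"}}

```text
clock: 7.77
eef_pos: [557.4, -95.9, 92.6]
tool_rot: [-3.134, 0.204, -2.856]
force: [4.8, -12.8, -5.9]
width: -0.3
gripper_force: 6.3
```

```bash
python3 - <<'E'
from h import *
w=Cam("wrist");print(tool()[0],read_state()["force"])
hsv=cv2.cvtColor(w.img,cv2.COLOR_RGB2HSV)
Y=((hsv[...,0]>18)&(hsv[...,0]<35)&(hsv[...,1]>130)&(hsv[...,2]>90)).astype(np.uint8)
B=((hsv[...,0]>100)&(hsv[...,0]<125)&(hsv[...,1]>120)&(hsv[...,2]>50)).astype(np.uint8)
for n,m in(("Y",Y),("B",B)):
    k,l,s,c=cv2.connectedComponentsWithStats(m); print(n,[(list(a),list(np.round(b,1))) for a,b in zip(s[1:],c[1:]) if a[4]>60])
x,y,ww,hh=cv2.boundingRect(Y); yc=y+hh/2
print([w.plane(a,yc,95).round(1) for a in(x,x+ww/2,x+ww)])
cv2.imwrite("pics/w7.png",cv2.resize(w.img[150:400,220:520,::-1],(720,600),interpolation=3))
E
```

```text
[557.44815715 -95.91428352  92.60173378] [  3.50264188 -12.15647926  -5.66654361]
Y [([np.int32(501), np.int32(286), np.int32(39), np.int32(14), np.int32(359)], [np.float64(520.7), np.float64(290.9)])]
B [([np.int32(366), np.int32(231), np.int32(36), np.int32(102), np.int32(2121)], [np.float64(383.8), np.float64(283.1)]), ([np.int32(421), np.int32(230), np.int32(58), np.int32(103), np.int32(2675)], [np.float64(452.1), np.float64(280.1)]), ([np.int32(0), np.int32(394), np.int32(11), np.int32(16), np.int32(85)], [np.float64(4.5), np.float64(401.0)])]
[array([533.3, -16. ,  95. ]), array([530.8,  -7.6,  95. ]), array([528.3,   0.8,  95. ])]
```

View pics/w7.png

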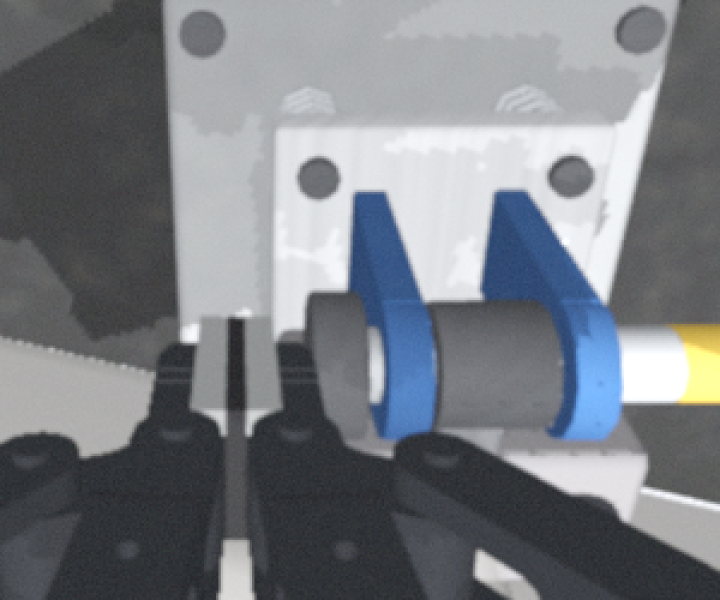

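The stop is reached: position is fixed while force rose to about 13 N, and about 14 mm of bare shank shows before the band. The pin is home, so I retreat.

Emit:
{"method": "move_arm", "body": {"targets": "-1 0 -1 0 0 0 0; -1 0 -2 0 0 0 0; -1 0 -1 -3.5 0 0 0; -1 0 0 -4 0 6 0; -1 0 0 -4 0 5.5 0"}}

```text
clock: 8.23
eef_pos: [546.6, -134.5, 194.1]
tool_rot: [3.133, 0.02, -2.855]
force: [1.1, 1.1, -2.5]
width: -0.3
gripper_force: 0.0
```

Emit:
{"method": "move_arm", "body": {"targets": "-1 0 2 -3.5 0 0 0; -1 0 2 -2 0 0 0; -1 0 3 0 0 0 0; -1 0 0 0 0 0 0;  -1 0 0 0 0 0 0"}}

```text
clock: 8.65
eef_pos: [528.2, -63.0, 248.9]
tool_rot: [3.133, 0.029, -2.843]
force: [1.5, 0.2, -0.6]
width: -0.0
gripper_force: 0.0
```

```bash
cat > y.py <<'E'
from h import *
w=Cam("wrist");p,R=tool();print(p,read_state()["force"].round(1),read_state()["qpos"].round(2))
hsv=cv2.cvtColor(w.img,cv2.COLOR_RGB2HSV)
Y=((hsv[...,0]>18)&(hsv[...,0]<35)&(hsv[...,1]>130)&(hsv[...,2]>90)).astype(np.uint8)
k,l,s,c=cv2.connectedComponentsWithStats(Y)
for i in range(1,k):
    if s[i,4]>60:
        r=cv2.minAreaRect(np.argwhere(l==i)[:,::-1].astype(np.float32)); print(s[i],c[i],r, w.plane(*c[i],95).round(1),w.plane(*c[i],98).round(1))
cv2.imwrite("pics/y.png",w.img[:,:,::-1])
E
python3 y.py;  python3 -c "
from h import *
print(delta([530,-9,265],down(106.5)),delta([440,298,250],down(106.5)))"
```

```text
[528.44694177 -64.78464427 248.75024517] [ 0.  -0.2  0.2] [-0.26  0.47  0.51  1.85 -0.32  0.87  2.26]
[363 228  17  16 226] [371.0619469  235.15929204] ((371.0, 235.5), (15.0, 16.0), 90.0) [530.3  -9.3  95. ] [529.6 -10.   98. ]
(array([-1.82,  5.3 , -1.53]), array([0.4, 1.6, 0.5])) (array([-2.13, 37.28,  0.22]), array([0.4, 1.6, 0.5]))
```

Emit:
{"method": "move_arm", "body": {"targets": "1 -0.9 2.6 -0.8 0.2 0.8 0.2; 1 -0.9 2.7 -0.8 0.2 0.8 0.3; 1 0 0 0 0 0 0; 1 0 0 0 0 0 0; 1 0 0 0 0 0 0"}}

```text
clock: 9.12
eef_pos: [530.4, -11.8, 265.0]
tool_rot: [-3.14, 0.0, -2.858]
force: [0.4, -0.1, -0.5]
width: 60.3
gripper_force: 0.0
```

```bash
python3 y.py;  python3 -c "
from h import *
w=Cam('wrist')
print(delta([440,298,250],down(106.5)))
v=w.img.astype(int).min(2)
for c in range(320,350,4): print(c,v[205:250,c].tolist())
"
```

```text
[530.34882938 -12.24283613 265.08834227] [-0.3 -0.1  0. ] [-0.39  0.46  0.53  1.82 -0.28  0.94  2.11]
[311 211  16  14 216] [318.5462963  217.55555556] ((318.5, 217.5), (13.0, 15.0), 90.0) [530.6 -10.   95. ] [529.9 -10.2  98. ]
(array([3.000e-02, 3.233e+01, 1.470e+00]), array([-0.1,  0. , -0.3]))
320 [130, 129, 126, 131, 128, 101, 65, 53, 59, 64, 66, 67, 76, 75, 73, 73, 70, 64, 59, 57, 84, 119, 127, 132, 129, 131, 126, 131, 130, 129, 128, 125, 127, 126, 130, 126, 126, 127, 127, 129, 132, 132, 129, 133, 130]
324 [132, 131, 128, 130, 128, 99, 62, 54, 59, 68, 65, 70, 71, 73, 70, 69, 70, 66, 61, 64, 89, 118, 130, 130, 127, 132, 128, 129, 131, 131, 130, 130, 129, 129, 130, 132, 130, 131, 133, 131, 132, 129, 133, 129, 132]
328 [129, 127, 130, 130, 128, 113, 112, 120, 128, 131, 141, 145, 152, 152, 148, 145, 140, 138, 129, 118, 118, 129, 128, 130, 130, 131, 130, 130, 132, 129, 130, 128, 129, 131, 130, 128, 132, 130, 127, 129, 128, 130, 130, 128, 130]
332 [128, 129, 132, 126, 124, 122, 115, 128, 140, 145, 153, 160, 161, 160, 160, 157, 152, 147, 140, 128, 122, 127, 130, 132, 131, 130, 127, 13
[... 184 characters left out ...]
38, 126, 112, 119, 126, 122, 124, 124, 125, 122, 127, 124, 125, 126, 124, 124, 127, 125, 126, 123, 121, 124, 123, 122, 120, 120, 124]
340 [26, 36, 37, 38, 34, 46, 78, 104, 119, 124, 136, 142, 141, 143, 143, 138, 132, 126, 109, 74, 50, 35, 36, 36, 36, 35, 34, 36, 32, 36, 36, 34, 33, 38, 38, 38, 40, 36, 33, 41, 40, 35, 41, 40, 44]
344 [38, 31, 39, 37, 45, 36, 32, 38, 37, 33, 41, 36, 33, 35, 35, 37, 30, 37, 35, 35, 43, 31, 39, 42, 44, 37, 28, 35, 36, 37, 35, 35, 42, 36, 35, 32, 46, 38, 37, 33, 40, 39, 29, 30, 43]
348 [39, 31, 35, 41, 37, 41, 36, 37, 39, 31, 38, 37, 37, 34, 38, 39, 37, 37, 45, 41, 40, 35, 36, 34, 40, 38, 37, 41, 34, 38, 27, 36, 42, 33, 39, 37, 34, 40, 42, 37, 37, 34, 36, 43, 35]
```

Emit:
{"method": "move_arm", "body": {"targets": "1 0 4 0.2 0 0 0; 1 0 4 0.2 0 0 0; 1 0 4 0.2 0 0 0; 1 0 4 0.2 0 0 0; 1 0 4 0.2 0 0 0"}}

```text
clock: 9.63
eef_pos: [474.1, 181.4, 255.2]
tool_rot: [-3.14, 0.001, -2.86]
force: [0.2, 1.0, -0.4]
width: 85.2
gripper_force: 0.0
```

Emit:
{"method": "move_arm", "body": {"targets": "1 0 4 0.2 0 0 0; 1 0 4 0.2 0 0 0; 1 0 4 0 0 0 0; 1 0 0 0 0 0 0; 1 0 0 0 0 0 0"}}

```text
clock: 10.05
eef_pos: [440.2, 297.9, 250.5]
tool_rot: [-3.14, 0.001, -2.853]
force: [0.6, -0.2, 0.2]
width: 85.5
gripper_force: 0.0
```

```bash
cat > c.py <<'E'
from h import *
w=Cam("wrist");p,R=tool();print(p,read_state()["qpos"].round(2))
hsv=cv2.cvtColor(w.img,cv2.COLOR_RGB2HSV)
m=(((hsv[...,0]<8)|(hsv[...,0]>172))&(hsv[...,1]>150)&(hsv[...,2]>70)).astype(np.uint8)
k,l,s,c=cv2.connectedComponentsWithStats(m)
for i in range(1,k):
    if s[i,4]>100:
        r=cv2.minAreaRect(np.argwhere(l==i)[:,::-1].astype(np.float32)); print(s[i],c[i],r)
        x,y,W,H,_=s[i]; print("top-edge pt on z97",w.plane(x+W/2-.5,y-.5,97).round(1),"bottom",w.plane(x+W/2-.5,y+H-.5,97).round(1),w.plane(x+W/2-.5,y+H-.5,50).round(1))
cv2.imwrite("pics/c.png",w.img[:,:,::-1])
q=w.proj(p+R.apply([0,0,150])); 
x,y,W,H,_=max(s[1:],key=lambda a:a[4])
cv2.imwrite("pics/c2.png",cv2.resize(w.img[y-60:y+100,x-70:x+90,::-1],(600,600),interpolation=3))
E
python3 c.py
```

```text
[441.13602444 295.64571012 250.8604675 ] [-0.99  0.48  0.51  1.83 -0.28  0.9   1.51]
[306 214  17  35 499] [313.66733467 231.69338677] ((314.0, 231.0), (16.0, 34.0), 0.0)
top-edge pt on z97 [434.4 293.7  97. ] bottom [465.6 302.9  97. ] [480.5 306.7  50. ]
```

View pics/c2.png

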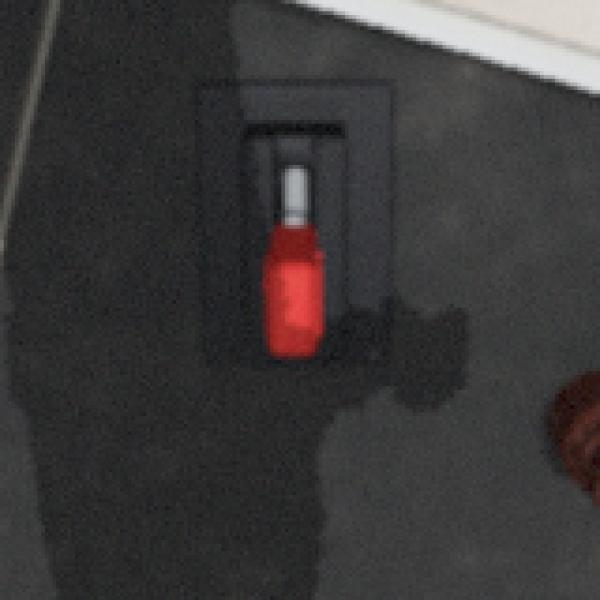

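The clip's top face spans about crop rows 255–357 and columns 263–325. It is aligned with the tool, and the slot and block are concentric.

```bash
python3 - <<'E'
from h import *
w=Cam("wrist");u=np.array([-.284,.959,0]);v=np.array([.959,.284,0])
a=w.plane(314.2,221.8,97);b=w.plane(314.2,248.6,97);print(a,b,np.linalg.norm(a-b),(a+b)/2)
B=[w.plane(236+x/3.75-.4,154+y/3.75-.4,0) for x,y in((198,85),(207,365),(393,85),(392,365))]
print("block",np.mean(B,0).round(1),[np.linalg.norm(B[0]-B[1]),np.linalg.norm(B[0]-B[2])],[np.degrees(np.arctan2(*(q)[[1,0]])) for q in(B[1]-B[0],B[3]-B[2])])
g=(a+b)/2;g[2]=63;Rt=down(106.5);print(g,delta(g,Rt))
E
```

```text
[442.69405904 293.61499372  97.        ] [466.80403008 300.58077141  97.        ] 25.09607066034178 [454.74904456 297.09788256  97.        ]
block [457.4 297.5   0. ] [np.float64(89.52823823452991), np.float64(59.134792904671876)] [np.float64(16.758579138990505), np.float64(17.143401772883248)]
[454.74904456 297.09788256  63.        ] (array([-1.3 , -0.07, 18.81]), array([-0.1,  0.1, -0.3]))
```

Emit:
{"method": "move_arm", "body": {"targets": "1 -0.6 -0.05 4 0 0 0; 1 -0.7 0 4 0 0 0; 1 0 0 4 0 0 0; 1 0 0 3 0 0 0; 1 0 0 0 0 0 0"}}

```text
clock: 10.57
eef_pos: [451.4, 294.8, 96.3]
tool_rot: [-3.136, -0.008, -2.861]
force: [-1.1, -0.4, 0.1]
width: 85.1
gripper_force: 0.0
```

```bash
python3 -c "
from h import *
print(delta([455,297.1,63],down(106.7)),read_state()['force'])"
```

```text
(array([-0.44,  0.14,  3.33]), array([-0.3, -0.5, -0.6])) [-1.13424741 -0.43515353  0.13382871]
```

Emit:
{"method": "move_arm", "body": {"targets": "1 -0.2 0.1 2 0 0 -0.4; 1 -0.1 0 1.3 0 0 0; 1 0 0 0 0 0 0; 1 0 0 0 0 0 0"}}

```text
clock: 10.9
eef_pos: [457.8, 300.2, 69.5]
tool_rot: [-3.14, 0.003, -2.852]
force: [-0.6, -0.2, 0.6]
width: 85.7
gripper_force: 0.0
```

```bash
python3 -c "
from h import *
print(delta([455,297.1,63],down(106.7)),read_state()['force'])"
```

```text
(array([ 0.35, -0.21,  0.65]), array([-0.1,  0.2, -0.1])) [-0.5769572  -0.22684409  0.58308455]
```

Emit:
{"method": "move_arm", "body": {"targets": "1 0 0 0 0 0 0; 1 0.3 -0.2 0.6 0 0 0; 1 0 0 0 0 0 0; 1 0 0 0 0 0 0; 1 0 0 0 0 0 0"}}

```text
clock: 11.32
eef_pos: [454.2, 298.7, 62.6]
tool_rot: [-3.141, 0.002, -2.85]
force: [-0.3, -0.6, 0.1]
width: 85.6
gripper_force: 0.0
```

```bash
python3 -c "
from h import *
print(delta([455,297.1,63],down(106.7)),read_state()['force'])"
```

```text
(array([-0.03, -0.17, -0.04]), array([-0.1,  0.1,  0. ])) [-0.31215897 -0.59147809  0.14742774]
```

Emit:
{"method": "move_arm", "body": {"targets": "1 0 -0.15 0 0 0 0; 1 0 0 0 0 0 0; -1 0 0 0 0 0 0; -1 0 0 0 0 0 0; -1 0 0 0 0 0 0"}}

```text
clock: 11.73
eef_pos: [454.6, 297.2, 62.2]
tool_rot: [-3.141, 0.002, -2.85]
force: [-0.4, 0.2, 0.1]
width: 51.4
gripper_force: 0.0
```

Emit:
{"method": "move_arm", "body": {"targets": "-1 0 0 0 0 0 0; -1 0 0 0 0 0 0; -1 0 0 0 0 0 0; -1 0 0 0 0 0 0; -1 0 0 0 0 0 0"}}

```text
clock: 12.15
eef_pos: [454.7, 297.3, 62.3]
tool_rot: [-3.141, 0.002, -2.85]
force: [-0.4, 0.4, -0.2]
width: 11.4
gripper_force: 59.7
```

Emit:
{"method": "move_arm", "body": {"targets": "-1 0 0 -1 0 0 0; -1 0 0 -2 0 0 0; -1 0 0 -2.5 0 0 0; -1 0 0 -3 0 0 0; -1 0 0 -3.5 0 0 0"}}

```text
clock: 12.57
eef_pos: [453.4, 296.5, 183.1]
tool_rot: [-3.139, -0.001, -2.85]
force: [0.1, 0.8, -0.9]
width: 11.3
gripper_force: 59.6
```

Emit:
{"method": "move_arm", "body": {"targets": "-1 0 0 -2 0 0 0; -1 0 0 -2 0 0 0; -1 0 0 0 0 0 0; -1 0 0 0 0 0 0"}}

```text
clock: 12.9
eef_pos: [454.7, 297.5, 223.6]
tool_rot: [3.142, 0.004, -2.85]
force: [-1.1, 0.0, -0.9]
width: 11.0
gripper_force: 59.6
```

```bash
python3 -c "
from h import *
print(read_state()['force'],read_state()['width'],read_state()['qpos'].round(2),tool()[0])
print(delta([530.5,-10,230],down(106.5)))"; python3 c.py
```

```text
[-1.10307059  0.00436222 -0.9316754 ] 11.04781242027169 [-0.96  0.52  0.49  1.84 -0.32  0.85  1.55] [454.68601064 297.54158839 223.62091381]
(array([  1.59, -31.63,  -0.65]), array([0. , 0.2, 0.2]))
[453.92214749 297.23649879 222.44457969] [-0.96  0.53  0.49  1.84 -0.32  0.85  1.55]
[ 302  270   32  100 2862] [317.91998602 321.74668064] ((317.5, 319.5), (99.0, 31.0), 90.0)
top-edge pt on z97 [488.9 308.8  97. ] bottom [584.  337.2  97. ] [618.7 347.6  50. ]
```

View pics/c.png

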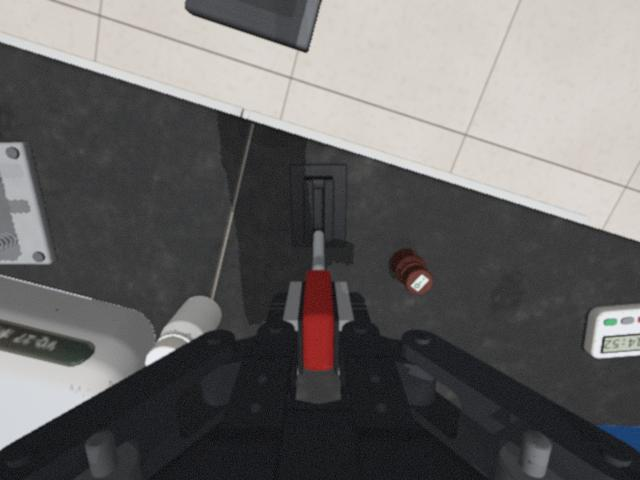

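The clip is held squarely and upright between the pads at (318,320), and both bottles are undisturbed. I travel to above the band.

Emit:
{"method": "move_arm", "body": {"targets": "-1 0.3 -4 -0.2 0 0 0; -1 0.3 -4 -0.2 0 0 0; -1 0.3 -4 -0.2 0 0 0; -1 0.3 -4 0 0 0 0; -1 0.3 -4 0 0 0 0"}}

```text
clock: 13.37
eef_pos: [496.6, 99.6, 227.3]
tool_rot: [-3.14, -0.001, -2.849]
force: [1.1, -0.1, -0.2]
width: 11.3
gripper_force: 59.6
```

Emit:
{"method": "move_arm", "body": {"targets": "-1 0.1 -4 0 0 0 0; -1 0 -4 0 0 0 0; -1 0 -3.6 0 0 0 0; -1 0 0 0 0 0 0; -1 0 0 0 0 0 0"}}

```text
clock: 13.78
eef_pos: [529.2, -13.0, 227.4]
tool_rot: [-3.14, -0.001, -2.856]
force: [-0.4, 1.0, -0.2]
width: 11.0
gripper_force: 59.6
```

```bash
cat > d.py <<'E'
from h import *
import sys
print(read_state()['force'],read_state()['qpos'].round(2),tool()[0])
print(delta([530.5,-10,float(sys.argv[1])],down(106.5)))
E
python3 d.py 195; python3 y.py
```

```text
[-0.36264295  1.00608414 -0.18119676] [-0.36  0.5   0.49  1.87 -0.3   0.85  2.14] [529.22395269 -12.96591037 227.39364629]
(array([-0.21,  0.25,  3.24]), array([-0.1, -0.1, -0.1]))
[528.91932938 -10.51066892 227.27923321] [-0.7  0.3  0.1] [-0.36  0.5   0.49  1.87 -0.31  0.85  2.14]
[310 222  19  16 213] [319.72769953 227.95305164] ((319.0, 229.5), (15.0, 18.0), 90.0) [529.1 -10.3  95. ] [528.4 -10.6  98. ]
```

Emit:
{"method": "move_arm", "body": {"targets": "-1 -0.1 0 2 0 0 0; -1 0 0 2 0 0 0; -1 0 0 1.5 0 0 0; -1 0 0 0 0 0 0; -1 0 0 0 0 0 0"}}

```text
clock: 14.25
eef_pos: [529.9, -8.0, 172.6]
tool_rot: [3.141, -0.001, -2.847]
force: [-0.1, -0.9, -1.3]
width: 11.3
gripper_force: 59.6
```

```bash
python3 d.py 165; python3 -c "
from h import *
w=Cam('wrist');s=Cam('scene')
m=np.zeros((600,800,3),np.uint8)
m[:,:500]=cv2.resize(w.img[170:410,220:420,::-1],(500,600),interpolation=3);m[:300,500:]=cv2.resize(s.img[180:250,310:380,::-1],(300,300),interpolation=3)
cv2.imwrite('pics/z1.png',m)"
```

```text
[-0.08314549 -0.87228066 -1.33464631] [-0.33  0.58  0.44  1.92 -0.36  0.72  2.19] [529.87187538  -7.98331172 172.61397092]
(array([-0.  , -0.21,  0.76]), array([ 0. , -0.1,  0.4]))
```

View pics/z1.png

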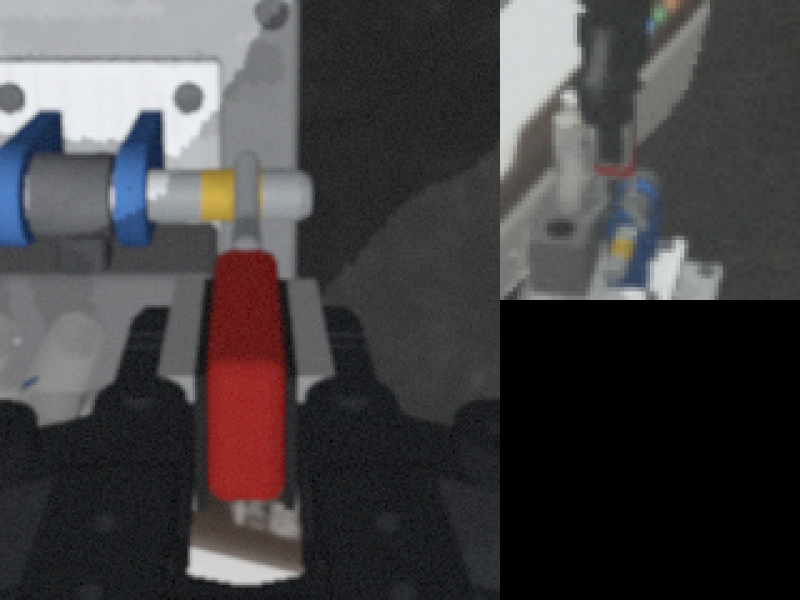

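I'm now past the picture allowance: this was the 13th view, so I'll use only numbers from here. It shows the front leg over the pin at (245,190), about 2 mm past the band's middle (231,195), which agrees with the TCP reading. I correct −2 mm along tool y and descend.

Emit:
{"method": "move_arm", "body": {"targets": "-1 0 -0.2 0.5 0 0 0.3; -1 0 0 1 0 0 0; -1 0 0 0.7 0 0 0; -1 0 0 0 0 0 0; -1 0 0 0 0 0 0"}}

```text
clock: 14.77
eef_pos: [531.1, -11.7, 150.9]
tool_rot: [-3.141, 0.0, -2.855]
force: [0.6, -0.1, -1.1]
width: 11.1
gripper_force: 59.6
```

```bash
python3 d.py 145
```

```text
[ 0.57470359 -0.14186933 -1.12251276] [-0.31  0.61  0.42  1.94 -0.38  0.67  2.21] [531.09476656 -11.66926519 150.93459554]
(array([0.01, 0.18, 0.59]), array([-0. ,  0. , -0.1]))
```

Emit:
{"method": "move_arm", "body": {"targets": "-1 0 0.1 0.5 0 0 0; -1 0 0 0.3 0 0 0; -1 0 0 0.3 0 0 0; -1 0 0 0 0 0 0"}}

```text
clock: 15.1
eef_pos: [530.9, -10.6, 140.0]
tool_rot: [-3.141, 0.001, -2.855]
force: [-0.7, 0.7, -1.0]
width: 11.0
gripper_force: 59.6
```

```bash
python3 d.py 135
```

```text
[-0.65869227  0.73680867 -0.9523191 ] [-0.3   0.62  0.41  1.95 -0.39  0.65  2.21] [530.87984144 -10.63440456 139.96001197]
(array([0.02, 0.07, 0.5 ]), array([-0. ,  0. , -0.1]))
```

Emit:
{"method": "move_arm", "body": {"targets": "-1 0 0.05 0.3 0 0 0; -1 0 0 0.3 0 0 0; -1 0 0 0.2 0 0 0; -1 0 0 0 0 0 0"}}

```text
clock: 15.43
eef_pos: [530.6, -10.6, 132.5]
tool_rot: [-3.141, 0.0, -2.855]
force: [-2.5, -0.4, 5.1]
width: 11.3
gripper_force: 60.4
```

Emit:
{"method": "move_arm", "body": {"targets": "-1 0 0 0.3 0 0 0; -1 0 0 0.2 0 0 0; -1 0 0 0 0 0 0"}}

```text
clock: 15.68
eef_pos: [530.4, -10.6, 127.6]
tool_rot: [-3.141, 0.0, -2.855]
force: [-2.5, -0.8, 6.6]
width: 11.6
gripper_force: 60.7
```

Emit:
{"method": "move_arm", "body": {"targets": "-1 0 0 0.3 0 0 0; -1 0 0 0.2 0 0 0; -1 0 0 0 0 0 0"}}

```text
clock: 15.93
eef_pos: [530.9, -10.6, 122.9]
tool_rot: [-3.141, 0.001, -2.855]
force: [-3.3, -0.5, 8.4]
width: 11.0
gripper_force: 61.0
```

Emit:
{"method": "move_arm", "body": {"targets": "-1 0 0 0.2 0 0 0; -1 0 0 0.2 0 0 0; -1 0 0 0 0 0 0"}}

```text
clock: 16.18
eef_pos: [531.2, -10.7, 119.0]
tool_rot: [-3.14, 0.002, -2.855]
force: [-2.4, -1.4, 6.0]
width: 11.1
gripper_force: 60.8
```

Emit:
{"method": "move_arm", "body": {"targets": "-1 0 0 0.2 0 0 0; -1 0 0 0.2 0 0 0; -1 0 0 0 0 0 0"}}

```text
clock: 16.43
eef_pos: [530.1, -10.6, 114.3]
tool_rot: [-3.141, -0.0, -2.855]
force: [-4.2, -1.6, 5.4]
width: 11.1
gripper_force: 60.4
```

Emit:
{"method": "move_arm", "body": {"targets": "-1 0 0 0.2 0 0 0; -1 0 0 0.2 0 0 0; -1 0 0 0 0 0 0"}}

```text
clock: 16.68
eef_pos: [530.1, -10.6, 110.4]
tool_rot: [-3.141, -0.0, -2.855]
force: [-4.4, -1.3, 6.9]
width: 11.3
gripper_force: 60.5
```

Emit:
{"method": "move_arm", "body": {"targets": "-1 0 0 0.2 0 0 0; -1 0 0 0.2 0 0 0; -1 0 0 0 0 0 0"}}

```text
clock: 16.93
eef_pos: [530.1, -10.6, 106.6]
tool_rot: [-3.141, -0.0, -2.856]
force: [-5.0, -1.6, 8.9]
width: 11.1
gripper_force: 60.8
```

Emit:
{"method": "move_arm", "body": {"targets": "-1 0 0 0.2 0 0 0; -1 0 0 0.1 0 0 0; -1 0 0 0 0 0 0"}}

```text
clock: 17.18
eef_pos: [530.1, -10.6, 103.8]
tool_rot: [-3.141, -0.0, -2.856]
force: [-6.1, -1.5, 10.9]
width: 11.2
gripper_force: 61.0
```

Emit:
{"method": "move_arm", "body": {"targets": "-1 0 0 0.1 0 0 0; -1 0 0 0.1 0 0 0; -1 0 0 0 0 0 0"}}

```text
clock: 17.43
eef_pos: [530.1, -10.6, 102.0]
tool_rot: [-3.141, -0.0, -2.856]
force: [-4.8, -1.9, 11.9]
width: 10.9
gripper_force: 61.2
```

Emit:
{"method": "move_arm", "body": {"targets": "-1 0 0 0.1 0 0 0; -1 0 0 0.1 0 0 0; -1 0 0 0.1 0 0 0; -1 0 0 0 0 0 0"}}

```text
clock: 17.77
eef_pos: [530.2, -10.6, 99.1]
tool_rot: [-3.141, 0.0, -2.856]
force: [-5.4, -1.8, 12.9]
width: 11.4
gripper_force: 61.4
```

Emit:
{"method": "move_arm", "body": {"targets": "-1 0 0 0.1 0 0 0; -1 0 0 0.1 0 0 0;  -1 0 0 0 0 0 0"}}

```text
clock: 18.02
eef_pos: [530.2, -10.6, 97.2]
tool_rot: [-3.141, 0.0, -2.856]
force: [-6.7, -1.2, 14.2]
width: 11.0
gripper_force: 61.6
```

The force peaked at 9 N, dropped to 5 N (the snap), then followed the carriage spring. The seat and pin heights agree with the clip fully on. I ease up and release.

Emit:
{"method": "move_arm", "body": {"targets": "-1 0 0 -0.5 0 0 0; -1 0 0 -0.6 0 0 0; -1 0 0 -0.6 0 0 0; -1 0 0 -0.4 0 0 0; -1 0 0 0 0 0 0"}}

```text
clock: 18.43
eef_pos: [530.1, -10.5, 117.9]
tool_rot: [-3.141, -0.0, -2.855]
force: [-5.1, -3.2, 2.6]
width: 11.2
gripper_force: 60.0
```

Emit:
{"method": "move_arm", "body": {"targets": "-1 0 0 0 0 0 0; -1 0 0 0 0 0 0"}}

```text
clock: 18.6
eef_pos: [530.1, -10.5, 117.3]
tool_rot: [-3.141, -0.0, -2.855]
force: [-5.4, -3.3, 3.8]
width: 11.7
gripper_force: 60.0
```

Emit:
{"method": "move_arm", "body": {"targets": "-1 0.15 0 -0.1 0 0 0; -1 0.1 0 -0.1 0 0 0; -1 0 0 0 0 0 0; -1 0 0 0 0 0 0"}}

```text
clock: 18.93
eef_pos: [529.6, -10.6, 119.5]
tool_rot: [-3.14, 0.003, -2.855]
force: [-0.5, 0.3, -2.0]
width: 11.2
gripper_force: 59.2
```

Emit:
{"method": "move_arm", "body": {"targets": "0 0 0 0 0 0 0; 0 0 0 0 0 0 0; 0 0 0 0 0 0 0; 0 0 0 0 0 0 0; 0 0 0 0 0 0 0"}}

```text
clock: 19.35
eef_pos: [529.1, -10.8, 119.7]
tool_rot: [-3.14, 0.002, -2.855]
force: [0.1, -0.1, 1.1]
width: 42.8
gripper_force: 0.0
```

Emit:
{"method": "move_arm", "body": {"targets": "0 0 0 -1 0 0 0; 0 0 0 -2 0 0 0; 0 0 0 -3 0 0 0; 0 0 0 -3 0 0 0; 0 0 0 -3 0 0 0"}}

```text
clock: 19.77
eef_pos: [528.3, -11.1, 241.5]
tool_rot: [-3.14, 0.002, -2.856]
force: [0.9, 0.4, 0.2]
width: 42.7
gripper_force: 0.0
```

Emit:
{"method": "move_arm", "body": {"targets": "0 3 0 -1 0 0 0; 0 3 0 -1 0 0 0; 0 0 0 0 0 0 0; 0 0 0 0 0 0 0"}}

```text
clock: 20.1
eef_pos: [470.3, -28.2, 260.9]
tool_rot: [-3.141, 0.004, -2.856]
force: [0.8, -0.1, 0.1]
width: 42.8
gripper_force: 0.0
```

```bash
python3 c.py; python3 y.py; python3 - <<'E'
from h import *
w=Cam("wrist"); u=np.array([-.284,.959,0]); v=np.array([.959,.284,0])
for z in(141+15,): print("expected tab top-face corners",[w.proj(np.array([530.5,-10,z])+a*12*v+b*6*u).round(0) for a,b in((-1,-1),(-1,1),(1,1),(1,-1))])
print("near low edge",[w.proj(np.array([530.5,-10,109])-12*v+b*6*u).round(0) for b in(-1,1)])
print(read_state()["force"])
E
```

```text
[471.31904765 -27.69580328 260.45685507] [-0.39  0.37  0.54  1.97 -0.25  0.86  2.14]
[310 276  16  46 606] [318.0049505  299.68811881] ((317.5, 298.5), (45.0, 15.0), 90.0)
top-edge pt on z97 [524.9 -11.4  97. ] bottom [572.8   2.6  97. ] [599.2  10.2  50. ]
[471.68900754 -27.49546498 259.97095546] [ 0.4  0.3 -0.8] [-0.39  0.38  0.54  1.97 -0.25  0.86  2.14]
expected tab top-face corners [array([309., 296.]), array([324., 296.]), array([324., 323.]), array([309., 323.])]
near low edge [array([310., 273.]), array([323., 273.])]
[-0.08856034  0.24866591  0.30762031]
```

```bash
python3 - <<'E'
from h import *
w=Cam("wrist"); u=np.array([-.284,.959,0])
hsv=cv2.cvtColor(w.img,cv2.COLOR_RGB2HSV)
Y=((hsv[...,0]>15)&(hsv[...,0]<35)&(hsv[...,1]>120)&(hsv[...,2]>70)).astype(np.uint8)
k,l,s,c=cv2.connectedComponentsWithStats(Y)
print([(a.tolist(),b.round(1)) for a,b in zip(s[1:],c[1:]) if a[4]>6])
P=np.array([530.5,-10,95]); 
for n,d in(("band-8",-8),("mid",0),("band+8",8),("end",22),("head",-75)): print(n,w.proj(P+d*u).round(1))
r=int(w.proj(P)[1])-2; print(r,w.img[r,235:350].mean(1).astype(int).tolist())
E
```

```text
[([309, 273, 5, 14, 44], array([310.3, 279.1]))]
band-8 [308.7 279.4]
mid [316.9 279.3]
band+8 [325.2 279.3]
end [339.6 279.3]
head [239.6 279.4]
277 [179, 156, 102, 77, 72, 75, 73, 75, 74, 70, 71, 59, 61, 108, 131, 121, 99, 88, 89, 84, 88, 86, 84, 71, 77, 94, 94, 75, 74, 74, 74, 73, 76, 70, 76, 73, 74, 73, 72, 69, 69, 75, 72, 69, 73, 65, 67, 73, 98, 105, 96, 90, 89, 91, 86, 88, 80, 85, 110, 139, 147, 148, 149, 146, 146, 146, 148, 148, 145, 147, 145, 149, 148, 146, 132, 125, 107, 80, 56, 39, 51, 46, 48, 49, 55, 48, 42, 46, 53, 96, 133, 146, 151, 147, 146, 147, 150, 149, 150, 147, 147, 141, 132, 111, 81, 58, 55, 58, 54, 50, 55, 55, 53, 57, 62]
```

The pin is still home, and the clip is upright on the band at seat height.

```bash
python3 -c "
from cell import order
print(order.finish_job())"
```

```text
the job is handed in; nothing more can be done
None
```

The pin is home against its stop and the clip is snapped fully over the yellow band, at no more than about 17 N measured. The bottles and beaker were never touched, and I handed the job in at about 20 s, but I viewed 13 pictures against the limit of 10.

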